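Set the airer's telescopic leg to length and clamp it

TASK

A folding clothes airer lies on the laundry counter with its telescopic leg sprung all the way in and the leg's clamp lever hanging open. Draw the leg out by its cross bar until the front of its foot is level with the pointer of the length marker and, holding it there against its spring, squeeze the cam lever fully shut against the leg. Finish still gripping the leg, at the mark with the lever shut: do not let go, and leave the bottle, the jar and the cup standing where they are.

Things in the scene. Friction and masses are not known exactly. Their poses are not given: they have to be found in the camera images.
- airer: clothes airer lying flat, fixed to the counter. Origin on the counter below the leg's axis, at the cross bar's back face when the leg is fully in; x runs level along the leg from foot to frame (roughly away from the robot), y to the left, z up. A fixed 18 mm square inner tube, axis 42 mm up, carries the leg. A flat ruler strip, 3 mm thick, lies at y -37 to -67 mm, beside the foot.
- hub_front (a point): centre of the front face (100 mm wide, 56 mm high) of the fixed grey hub block from which the inner tube comes, at airer x +100 mm; behind it lies the white bar frame, x +115 to +355 mm, y -165 to +165 mm, up to 41 mm high
- leg (a joint): how far the leg is drawn out, m: 0 fully in, at most 0.13, drawn out along the airer's -x. A spring pulls it in with about 4 N (fully in) rising to 6 N, so it slides back if let go while the lever is open. The joint is smooth otherwise.
- sleeve: the sliding leg: origin and axes are the airer's when fully in, and move with the leg. Steel sleeve 24 mm square (x -145 to 0 mm), axis 42 mm up; grey cross bar (x -16 to 0 mm, y -58 to +58 mm, heights 24 to 60 mm); behind it the clamp collar, sleeve_c1 (x 0 to +36 mm, y -13 to +13 mm, heights 27 to 57 mm) round the inner tube.
- bar_back (a point): centre of the cross bar's back face (towards the frame), 42 mm above the counter; moves with the leg. From above, two fingers can stand just behind the bar, one either side of collar and lever, and pull the bar towards the foot.
- foot_front (a point): centre of the front face of the leg's black rubber foot (34 mm square, 22 mm long), 165 mm from bar_back; this face is what is set level with the marker
- marker: dark steel clip with a 45 mm high post and a thin white pointer, fixed on the ruler strip beside the foot; the airer's axes. Origin on the leg's line (airer y = 0, 3 mm above the counter): the foot's front face is level with the pointer when foot_front has x = 0 in this frame. Clip and pointer take up y -22 to -69 mm, x -6 to +6 mm.
- lever (a joint): cam lever angle, rad: 0 fully shut (flat along the collar), 0.5 to 0.6 open at the start, at most 0.65. White bar 58 mm long, 8 mm thick, 22 mm high (heights 31 to 53 mm) at the leg's +y side, pointing back to the frame, free end swung out to +y when open. Light friction, stays as left (shut and let go, it eases 0.2 open); in the last 0.4 rad the cam bites on the inner tube and brakes the leg.
- lever_pivot (a point): the lever's vertical pivot: 2 mm behind the bar's back face, 18.5 mm to +y of the leg's axis, 42 mm up. Fingers just behind the bar shut the lever by closing on its outer face and the collar's far side: shut, these are 35.5 mm apart (y -13 to +22.5 mm). Open, the lever's outer face is about 40 mm to +y of the axis at 25 mm behind the bar.
- lever_tip (a point): centre of the lever's free end, 58 mm from its pivot
- detergent: white bottle 68 mm across, 190 mm high, loose; origin under its centre; not to be disturbed
- jar: glass jar 84 mm across, 110 mm high, loose; origin under its centre; not to be disturbed
- cup: white cup 80 mm across, 85 mm high, loose; origin under its centre; not to be disturbed
Mind the look-alikes: they are no part of the job. What is meant by the marker is not green, purple or red, and is the smaller of those in its own colour.

How it is judged:
By the outcome, as a careful person would: the job done as asked, in the order asked, and still so for the second after the job is handed in, while the arm keeps its last pose, push and grip.
It also fails if it takes over 38 s, if anything falls off the work surface, if the arm or the gripper's body presses on something with over 40 N, if the wrist force passes 120 N, or if a joint passes its speed limit or range.

ROBOT

A 6-joint arm with a two-finger parallel gripper is mounted at the origin on the work surface. World frame = base frame: x ahead of the robot, y to its left, z up, the work surface at z = 0. Lengths are in m, angles in rad, forces in N, time in s.
With the tool pointing down it reaches from about 0.275 to 0.875 m from the base axis. Payload 12.5 kg.
Tool frame: the origin (TCP) lies between the finger pads; the fingertips stand 11 mm ahead of it and the grasp point (between the pads) lies 8 mm behind it; z points along the fingers, y is the line along which they close (so a half turn about z gives the same grasp; the last joint's range is limited). The gripper opens to 85 mm and grips with 20 to 120 N. Pads are 22 mm wide; open, the fingers measure 114 mm over their backs; the gripper's body (76 mm by 85 mm) begins 54 mm behind the grasp point. The pads swing forward as they close: fully open they stand 13 mm farther back than shut.
Start: joints at [-1.39, 0.351, 1.652, -0, 1.139, -0.085], TCP at [0.144, -0.531, 0.242] pointing down, gripper open.
Joint ranges: [-2.75, 2.75], [-0.79, 2.1], [0.01, 2.65], [-1.57, 4.71], [0.07, 3.14], [-2.87, 2.87]. Speed limits (rad/s): [2.22, 2.22, 2.79, 3.14, 3.14, 3.14].

INTERFACE

Orientations are given as [roll, pitch, yaw] about the fixed x, y, z axes, in that order (R = Rz(yaw) Ry(pitch) Rx(roll)).
In Python, from rig import ctrl gives the robot as it stands. The module is installed in compiled form; this text tells all that it offers.
- The arm moves only by the tool carry_out, never from a script. Its argument "motion" is a list of rows, each an object of numbers: "dx", "dy", "dz": the shift along the tool's x, y, z in cm; "ax", "ay", "az": the turn, a rotation vector about the tool's x, y, z in degrees; "fingers": the finger opening in cm, from 0 to 8.54. A call has 1 to 20 rows; each row is the pose to reach, as a shift and turn from the pose commanded when the call began, along the tool's axes at that moment; what a row does not reach only later rows make up. A row lasts 1/10 s, in which the tool goes at most 50 mm and 8.59 degrees, less where a joint would pass 70% of its speed; a pose out of reach is approached as far as the arm can. A call with a gripper value outside its range is refused whole. The fingers move at their own pace and stop on an object; the grip force is fixed at half the most. Time passes only in rows, so rows that repeat a pose let the fingers close. It gives the time, the measured TCP pose, the force, the opening and the grip force at its end, in the units of the state.
- ctrl.get_state(): the state, without advancing time (a new reading comes with each control period).
- ctrl.read_camera(name): name is "scene" or "top"; returns a dict with "frame" (480x640x3 uint8, red, green, blue), "intrinsics" (3x3 intrinsics, pixels), "rvec" (rotation vector, rad) and "tvec" (3), from world to camera coordinates, as OpenCV has them. Camera axes: x right, y down, z forward; pixel columns grow to the right and rows downward; lengths in m; the calibration is good to about 2 mm. A picture is of the moment at which its call begins. There is no depth.
- ctrl.hand_in(): hands the job in; it is judged then, once.
Trained networks look in a picture, given as the dict that the camera call returned (one of the last four; its "shot" number tells which), for a name from the list of things; names that differ only in an ending like _2 or _b are one class to them, and where a whole thing is asked for, a point or a joint stands for the part that bears it (a point fixed in the world has none). Each returns a list of dicts, best first, with "confidence" (0 to 1); they miss things now and then, are a little off and sometimes report something else, mostly with a low value. They report only what shows in the picture. A call takes as long as a camera call. They do not tell look-alikes from the thing itself.
- ctrl.trace(picture, label): "region" (480x640 bool, what is visible of it).
- ctrl.tip_of(picture, label): "location" ([x, y, z] in m, in world coordinates, good to about 4 mm: a listed point, or the origin of a listed thing).
The state is a dict: "t": time; "qpos": joint angles; "qd": joint speeds; "tau": joint torques, N m; "ee_pos": TCP position; "orientation": TCP orientation; "force": force on the tool from outside, world axes, zero at the start; "torque": the same for the moment, N m; "finger_gap": finger opening in m; "grip_force": force on a finger pad.
Only numpy, scipy, OpenCV 4.12 (cv2) and the standard library are available. Lean on these libraries where they do the work, as an engineer would, in place of code of your own. Each camera call takes 0.05 s, during which the arm holds its last target. There are 200 camera calls.

## Working session

There is one attempt and no reset: what is moved stays moved. The work goes in short steps, Python scripts to look and compute and a tool call to move; the robot and the scene stay as the last step left them, time stands still between calls to the robot, and variables do not carry over. Pictures are saved under pics/ and viewed, at most 10 in all, crops included, and the job is handed in when it is done.

Besides the shell and the picture viewer there is one more tool, called as name(argument=value, ...), one argument or row to a line, values as JSON. carry_out: Moves the arm, as the interface text tells. Its arguments: {"type":"object","properties":{"motion":{"type":"array"}},"required":["motion"]}

```bash
mkdir -p pics
cat > h.py <<'E'
from rig import ctrl
import cv2, numpy as np
def look(names, labels):
    for n in names:
        p=ctrl.read_camera(n); yield n,p
def tips(p,labels):
    for l in labels:
        r=ctrl.tip_of(p,l)
        print(l,[(np.round(d['location'],4).tolist(),round(d['confidence'],2)) for d in r])
def save(p,f): cv2.imwrite('pics/'+f,p['frame'][:,:,::-1])
def proj(p,X):
    return cv2.projectPoints(np.float64(X).reshape(-1,3),p['rvec'],p['tvec'],p['intrinsics'],None)[0].reshape(-1,2)
def ray(p,uv,z):
    R=cv2.Rodrigues(np.float64(p['rvec']))[0]; t=np.float64(p['tvec']).ravel()
    c=-R.T@t; d=R.T@np.linalg.inv(p['intrinsics'])@np.array([*uv,1.0])
    return c+d*(z-c[2])/d[2]
E
python3 - <<'E'
from h import *
for n in ("scene","top"):
    p=ctrl.read_camera(n); save(p,n+'1.png'); print(n)
    tips(p,["airer","hub_front","bar_back","foot_front","marker","lever_pivot","lever_tip","detergent","jar","cup"])
s=ctrl.get_state(); print(s['t'],s['ee_pos'],s['orientation'],s['force'],s['finger_gap'])
E
```

```text
scene
airer [([0.6609, 0.0129, 0.004], 0.74)]
hub_front [([0.7577, 0.0058, 0.0264], 0.58)]
bar_back [([0.6593, 0.0168, 0.0425], 0.76), ([0.6626, 0.0138, 0.003], 0.53), ([0.4985, 0.0326, 0.0397], 0.15)]
foot_front [([0.498, 0.0315, 0.0394], 0.94)]
marker [([0.495, 0.192, -0.0003], 0.74)]
lever_pivot [([0.6652, 0.0351, 0.0421], 0.85), ([0.7578, 0.0044, 0.0292], 0.41)]
lever_tip [([0.7123, 0.0659, 0.0403], 0.87)]
detergent [([0.6635, 0.2315, 0.0027], 0.7)]
jar [([0.6022, -0.2181, 0.0012], 0.83)]
cup [([0.4912, 0.2619, -0.0041], 0.61)]
top
airer [([0.6642, 0.0087, -0.0002], 0.62)]
hub_front [([0.7616, 0.0078, 0.026], 0.77), ([0.4854, 0.2645, 0.0006], 0.7), ([0.6615, 0.0139, -0.0011], 0.54), ([0.4929, 0.0327, 0.0458], 0.31)]
bar_back [([0.661, 0.0148, 0.041], 0.89)]
foot_front [([0.496, 0.0313, 0.0468], 0.91)]
marker []
lever_pivot [([0.6684, 0.0347, 0.0418], 0.64), ([0.6662, 0.2318, -0.0014], 0.62)]
lever_tip [([0.7149, 0.0567, 0.0401], 0.52)]
detergent [([0.6636, 0.2268, 0.0022], 0.96)]
jar [([0.6074, -0.2174, 0.002], 0.68)]
cup [([0.49, 0.2608, 0.0014], 0.57)]
1.1 [ 0.14448451 -0.53066581  0.24227056] [-3.14154951e+00 -2.10753281e-05  2.65797429e-01] [ 0.40596141 -0.08362686 -0.40887287] 0.08524429825480838
```

View pics/top1.png

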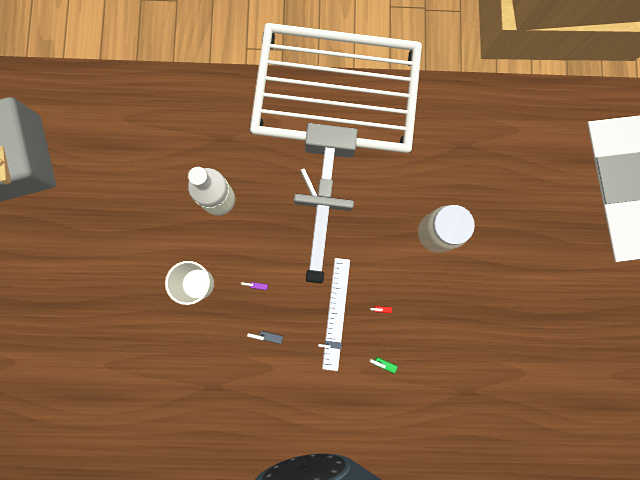

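View pics/scene1.png

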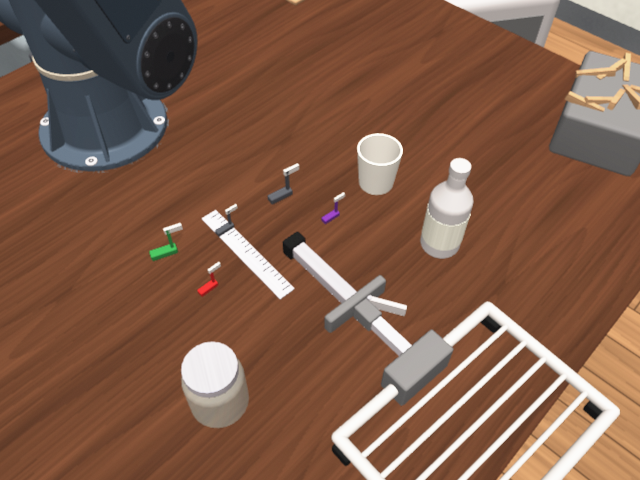

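The top view shows the leg running from the foot (315,276) to the hub (330,140). The small grey marker with its white pointer sits on the ruler strip at about (328,346), and the larger grey look-alike at (265,337) is off the strip. In the scene view the marker is at (228,225) and the lever is open at (385,304).

Run:
```python
from h import *
a=[]
for n,(u,v,w,h) in (("top",(285,250,80,130)),("scene",(180,180,160,130))):
    p=ctrl.read_camera(n); s=4 if n=="scene" else 4
    c=cv2.resize(p['frame'][v:v+h,u:u+w],None,fx=s,fy=s,interpolation=cv2.INTER_CUBIC)
    if n=="top": tc=c; 
    else: cv2.imwrite('pics/crop1.png',cv2.resize(np.hstack([cv2.resize(tc,(320,520)),c]),(800,433))[:,:,::-1])
    for l in ("marker",):
        for d in ctrl.trace(p,l):
            vs,us=np.nonzero(d['region']); print(n,l,round(d['confidence'],2),us.min(),us.max(),vs.min(),vs.max())
    R=cv2.Rodrigues(np.float64(p['rvec']))[0]; print('cam',-R.T@np.ravel(p['tvec']))
    yaw=np.arctan2(0.0065-0.0314,0.263); ex=np.array([np.cos(yaw),np.sin(yaw),0])
    O=np.array([.6605,.0155,0]); print(proj(p,[O,O+[0,0,.042],O-.165*ex+[0,0,.042],O+.1*ex+[0,0,.028]]).round(1).tolist())
```

```text
top marker 0.76 250 282 332 343
top marker 0.66 320 341 341 348
top marker 0.61 371 396 358 372
top marker 0.43 374 392 307 312
top marker 0.29 418 474 205 252
cam [0.47065038 0.04613606 0.9368336 ]
[[322.5, 202.2], [323.3, 197.9], [313.3, 281.9], [328.8, 150.9]]
scene marker 0.96 269 298 165 204
scene marker 0.91 150 182 224 260
scene marker 0.8 217 236 206 235
scene marker 0.64 181 248 342 427
scene marker 0.6 198 220 263 296
scene marker 0.55 322 344 194 224
cam [ 0.94718361 -0.38090851  0.83257527]
[[356.8, 320.5], [358.4, 306.5], [289.3, 240.8], [404.7, 356.1]]
```

View pics/crop1.png

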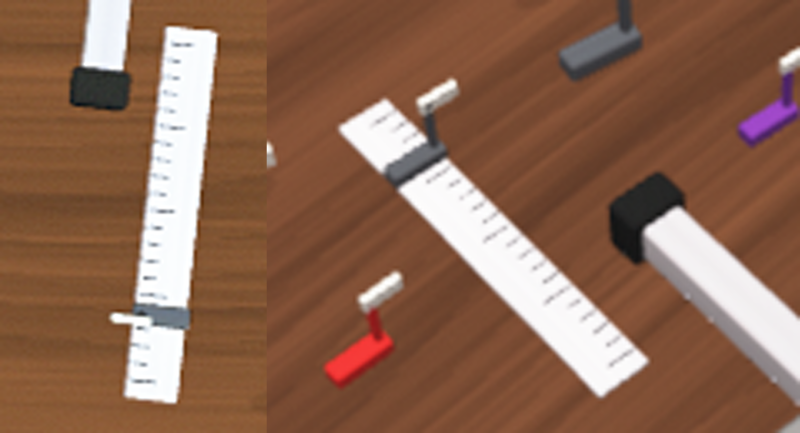

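```bash
cat >> h.py <<'E'
def tri(p,a,q,b):
    P=[m['intrinsics']@np.hstack([cv2.Rodrigues(np.float64(m['rvec']))[0],np.reshape(m['tvec'],(3,1))]) for m in (p,q)]
    X=cv2.triangulatePoints(P[0],P[1],np.float64(a).reshape(2,1),np.float64(b).reshape(2,1)).ravel(); return X[:3]/X[3]
E
python3 - <<'E'
from h import *
T=[];
p=ctrl.read_camera("top"); q=ctrl.read_camera("scene")
print(tri(p,(318.6,345.1),q,(237,206.4)),tri(p,(330,346.3),q,(225.9,210.9)))
print('z48',ray(p,(318.6,345.1),.046),ray(q,(237,206.4),.046),ray(p,(324.3,345.7),.046),ray(q,(231.5,208.7),.046))
print('clip',ray(p,(333.6,345.1),.008), ray(q,(180+(415-267)/3.333,180+163/3.333),.008))
# ruler long edges in top crop -> direction
f=lambda x,y:ray(p,(285+x/3.333,250+y/3.333),.003)
for a,b in (((167,27),(126,396)),((217,32),(177,402))):
    d=f(*a)-f(*b); print('ruler yaw',np.arctan2(d[1],d[0]),f(*a),f(*b))
# foot front top edge
print('foot',ray(p,(285+100/3.333,250+107/3.333),.058))
# bar / foot traces
for i in range(2):
    for n in ("scene","top"):
        m=ctrl.read_camera(n); print(n); tips(m,["airer","bar_back","foot_front","hub_front","lever_pivot","lever_tip"])
E
```

```text
[0.3791026  0.01983833 0.04292186] [ 0.37731333 -0.00209922  0.04817005]
z48 [0.37802112 0.01828336 0.046     ] [0.38221322 0.01916548 0.046     ] [0.37714028 0.00754124 0.046     ] [0.37938098 0.00927572 0.046     ]
clip [ 0.37469129 -0.01232726  0.008     ] [ 0.37770268 -0.01086574  0.008     ]
ruler yaw -0.09136940798696425 [ 0.54620166 -0.01233438  0.003     ] [0.32810941 0.00764822 0.003     ]
ruler yaw -0.09211152004959283 [ 0.54394423 -0.04263596  0.003     ] [ 0.32526334 -0.02243577  0.003     ]
foot [0.49550658 0.02811147 0.058     ]
scene
airer [([0.6611, 0.0164, 0.004], 0.76), ([0.7622, 0.0029, 0.0269], 0.32)]
bar_back [([0.759, 0.0027, 0.0303], 0.63)]
foot_front [([0.4963, 0.0298, 0.0399], 0.75)]
hub_front [([0.7594, 0.0071, 0.0256], 0.66)]
lever_pivot [([0.6652, 0.0349, 0.0409], 0.61)]
lever_tip [([0.7122, 0.0585, 0.0394], 0.58)]
top
airer [([0.6595, 0.0121, -0.0005], 0.78)]
bar_back [([0.66, 0.0155, 0.0423], 0.9)]
foot_front []
hub_front [([0.76, 0.0026, 0.0274], 0.95), ([0.6702, 0.0327, 0.0407], 0.69)]
lever_pivot [([0.4878, 0.2622, 0.0019], 0.68), ([0.667, 0.0336, 0.042], 0.55), ([0.7122, 0.0613, 0.038], 0.48)]
lever_tip [([0.7165, 0.0598, 0.0396], 0.56), ([0.6047, -0.2164, 0.0036], 0.4)]
scene
airer [([0.6593, 0.0137, 0.0035], 0.69)]
bar_back [([0.6574, 0.0147, 0.0422], 0.83)]
foot_front [([0.4978, 0.0331, 0.0379], 0.93)]
hub_front [([0.7563, 0.0059, 0.0297], 0.66)]
lever_pivot [([0.6637, 0.0344, 0.0447], 0.88), ([0.7177, 0.0621, 0.0395], 0.28)]
lever_tip [([0.7171, 0.0629, 0.0401], 0.95)]
top
airer [([0.6609, 0.0122, -0.0009], 0.94), ([0.6628, 0.0126, 0.0424], 0.27)]
bar_back [([0.6615, 0.014, 0.0445], 0.82)]
foot_front [([0.496, 0.0315, 0.0464], 0.89)]
hub_front [([0.7614, -0.0, 0.0268], 0.71)]
lever_pivot [([0.6673, 0.0309, 0.0438], 0.46)]
lever_tip [([0.712, 0.0585, 0.0378], 0.55)]
```

carry_out(
  motion=[
    {"dx":4,"dy":-2.4,"dz":0,"az":2},
    {"dx":8,"dy":-4.7,"az":4},
    {"dx":12,"dy":-7.1,"az":6},
    {"dx":16,"dy":-9.5,"az":8},
    {"dx":20,"dy":-11.9,"az":10},
    {"dx":24,"dy":-14.2,"az":12},
    {"dx":28,"dy":-16.6,"az":14},
    {"dx":32,"dy":-19,"az":16},
    {"dx":36,"dy":-21.4,"az":18},
    {"dx":40,"dy":-23.7,"az":20},
    {"dx":44,"dy":-26.1,"az":20.6},
    {"dx":48,"dy":-28.5,"az":20.6},
    {"dx":52,"dy":-30.8,"az":20.6},
    {"dx":56,"dy":-33.2,"az":20.6},
    {"dx":60,"dy":-35.6,"az":20.6},
    {"dx":63,"dy":-37.4,"az":20.6},
    {"dx":65,"dy":-38.6,"az":20.6},
    {"dx":65.75,"dy":-39,"az":20.6},
    {"dx":65.75,"dy":-39,"az":20.6},
  ],
)

```text
schema error: expected keys dx, dy, dz, ax, ay, az, fingers
```

carry_out(
  motion=[
    {"dx":4,"dy":-2.4,"dz":0,"ax":0,"ay":0,"az":2,"fingers":8.54},
    {"dx":8,"dy":-4.7,"dz":0,"ax":0,"ay":0,"az":4,"fingers":8.54},
    {"dx":12,"dy":-7.1,"dz":0,"ax":0,"ay":0,"az":6,"fingers":8.54},
    {"dx":16,"dy":-9.5,"dz":0,"ax":0,"ay":0,"az":8,"fingers":8.54},
    {"dx":20,"dy":-11.9,"dz":0,"ax":0,"ay":0,"az":10,"fingers":8.54},
    {"dx":24,"dy":-14.2,"dz":0,"ax":0,"ay":0,"az":12,"fingers":8.54},
    {"dx":28,"dy":-16.6,"dz":0,"ax":0,"ay":0,"az":14,"fingers":8.54},
    {"dx":32,"dy":-19,"dz":0,"ax":0,"ay":0,"az":16,"fingers":8.54},
    {"dx":36,"dy":-21.4,"dz":0,"ax":0,"ay":0,"az":18,"fingers":8.54},
    {"dx":40,"dy":-23.7,"dz":0,"ax":0,"ay":0,"az":20,"fingers":8.54},
    {"dx":44,"dy":-26.1,"dz":0,"ax":0,"ay":0,"az":20.6,"fingers":8.54},
    {"dx":48,"dy":-28.5,"dz":0,"ax":0,"ay":0,"az":20.6,"fingers":8.54},
    {"dx":52,"dy":-30.8,"dz":0,"ax":0,"ay":0,"az":20.6,"fingers":8.54},
    {"dx":56,"dy":-33.2,"dz":0,"ax":0,"ay":0,"az":20.6,"fingers":8.54},
    {"dx":60,"dy":-35.6,"dz":0,"ax":0,"ay":0,"az":20.6,"fingers":8.54},
    {"dx":63,"dy":-37.4,"dz":0,"ax":0,"ay":0,"az":20.6,"fingers":8.54},
    {"dx":65,"dy":-38.6,"dz":0,"ax":0,"ay":0,"az":20.6,"fingers":8.54},
    {"dx":65.75,"dy":-39,"dz":0,"ax":0,"ay":0,"az":20.6,"fingers":8.54},
    {"dx":65.75,"dy":-39,"dz":0,"ax":0,"ay":0,"az":20.6,"fingers":8.54},
  ],
)

```text
t: 4.7
ee_pos: [0.6765, 0.0187, 0.2418]
orientation: [3.141, 0.001, -0.093]
force: [-0.3, -0.7, 0.0]
finger_gap: 0.0853
grip_force: 0.0
```

carry_out(
  motion=[
    {"dx":0,"dy":0,"dz":4,"ax":0,"ay":0,"az":0,"fingers":8.54},
    {"dx":0,"dy":0,"dz":8,"ax":0,"ay":0,"az":0,"fingers":8.54},
    {"dx":0,"dy":0,"dz":12,"ax":0,"ay":0,"az":0,"fingers":8.54},
    {"dx":0,"dy":0,"dz":15,"ax":0,"ay":0,"az":0,"fingers":8.54},
    {"dx":0,"dy":0,"dz":16.5,"ax":0,"ay":0,"az":0,"fingers":8.54},
    {"dx":0,"dy":0,"dz":16.5,"ax":0,"ay":0,"az":0,"fingers":8.54},
  ],
)

```text
t: 5.3
ee_pos: [0.6752, 0.0175, 0.0759]
orientation: [3.141, 0.003, -0.095]
force: [-0.9, 0.1, 0.4]
finger_gap: 0.0856
grip_force: 0.0
```

Run:
```python
from h import *
q=ctrl.read_camera("scene"); s=ctrl.get_state(); print(s['ee_pos'],s['force'])
c=cv2.resize(q['frame'][200:400,260:500],None,fx=3,fy=3,interpolation=cv2.INTER_CUBIC); cv2.imwrite('pics/close1.png',c[:,:,::-1])
```

```text
[0.67635549 0.01762338 0.07779375] [-0.08163912 -0.01680045  0.15724301]
```

View pics/close1.png

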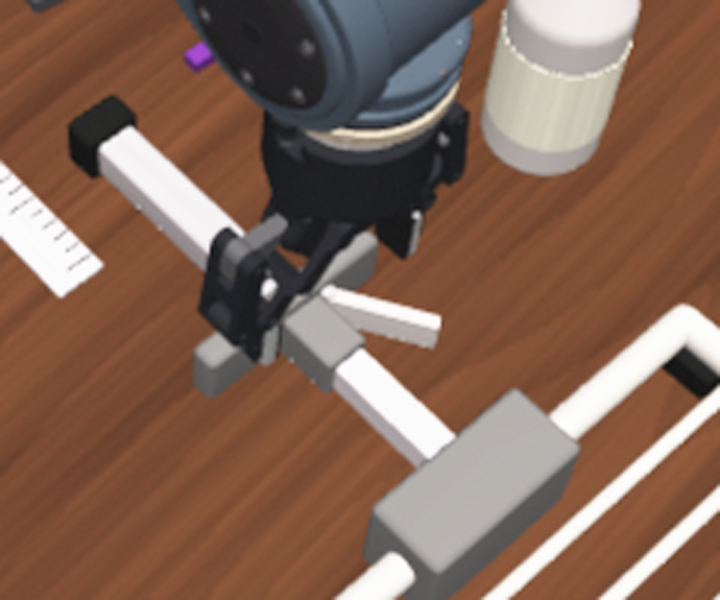

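The gripper straddles the collar and lever just above and behind the bar, at about (265,330) and (410,235) in the crop. I'll back off 2 mm and go down gently.

carry_out(
  motion=[
    {"dx":0.2,"dy":0,"dz":0.5,"ax":0,"ay":0,"az":0,"fingers":8.54},
    {"dx":0.2,"dy":0,"dz":1,"ax":0,"ay":0,"az":0,"fingers":8.54},
    {"dx":0.2,"dy":0,"dz":1.5,"ax":0,"ay":0,"az":0,"fingers":8.54},
    {"dx":0.2,"dy":0,"dz":2,"ax":0,"ay":0,"az":0,"fingers":8.54},
    {"dx":0.2,"dy":0,"dz":2.3,"ax":0,"ay":0,"az":0,"fingers":8.54},
    {"dx":0.2,"dy":0,"dz":2.3,"ax":0,"ay":0,"az":0,"fingers":8.54},
  ],
)

```text
t: 5.95
ee_pos: [0.6782, 0.0182, 0.0537]
orientation: [3.142, 0.001, -0.094]
force: [-0.2, 1.5, 0.3]
finger_gap: 0.0852
grip_force: 0.0
```

carry_out(
  motion=[
    {"dx":0,"dy":0,"dz":0.5,"ax":0,"ay":0,"az":0,"fingers":8.54},
    {"dx":0,"dy":0,"dz":1,"ax":0,"ay":0,"az":0,"fingers":8.54},
    {"dx":0,"dy":0,"dz":1.5,"ax":0,"ay":0,"az":0,"fingers":8.54},
    {"dx":0,"dy":0,"dz":2,"ax":0,"ay":0,"az":0,"fingers":8.54},
    {"dx":0,"dy":0,"dz":2.3,"ax":0,"ay":0,"az":0,"fingers":8.54},
    {"dx":0,"dy":0,"dz":2.3,"ax":0,"ay":0,"az":0,"fingers":8.54},
  ],
)

```text
t: 6.55
ee_pos: [0.6782, 0.0182, 0.0307]
orientation: [3.142, 0.001, -0.094]
force: [-0.6, 0.8, -0.0]
finger_gap: 0.0854
grip_force: 0.0
```

carry_out(
  motion=[
    {"dx":-0.4,"dy":0,"dz":0,"ax":0,"ay":0,"az":0,"fingers":8.54},
    {"dx":-0.8,"dy":0,"dz":0,"ax":0,"ay":0,"az":0,"fingers":8.54},
    {"dx":-1.2,"dy":0,"dz":0,"ax":0,"ay":0,"az":0,"fingers":8.54},
    {"dx":-2,"dy":0,"dz":0,"ax":0,"ay":0,"az":0,"fingers":8.54},
    {"dx":-3,"dy":0,"dz":0,"ax":0,"ay":0,"az":0,"fingers":8.54},
    {"dx":-4,"dy":0,"dz":0,"ax":0,"ay":0,"az":0,"fingers":8.54},
    {"dx":-5,"dy":0,"dz":0,"ax":0,"ay":0,"az":0,"fingers":8.54},
    {"dx":-5,"dy":0,"dz":0,"ax":0,"ay":0,"az":0,"fingers":8.54},
  ],
)

```text
t: 7.35
ee_pos: [0.6282, 0.0229, 0.0317]
orientation: [-3.142, -0.001, -0.094]
force: [5.6, -0.9, -3.6]
finger_gap: 0.0854
grip_force: 2.3
```

Run:
```python
from h import *
for n in ("scene","top"):
    m=ctrl.read_camera(n); print(n); tips(m,["bar_back","foot_front","lever_tip","lever_pivot"])
s=ctrl.get_state(); print(s['ee_pos'],s['force'])
```

```text
scene
bar_back [([0.6139, 0.0167, 0.0458], 0.85)]
foot_front [([0.4537, 0.0341, 0.0411], 0.91), ([0.6707, 0.0643, 0.0393], 0.2)]
lever_tip [([0.6701, 0.0664, 0.0415], 0.82)]
lever_pivot [([0.6197, 0.0373, 0.0403], 0.76), ([0.4545, 0.0366, 0.0401], 0.69)]
top
bar_back []
foot_front []
lever_tip []
lever_pivot []
[0.62911772 0.02280644 0.03164867] [ 3.97428767 -1.17731477  3.3733548 ]
```

carry_out(
  motion=[
    {"dx":-1,"dy":0,"dz":0,"ax":0,"ay":0,"az":0,"fingers":8.54},
    {"dx":-2,"dy":0,"dz":0,"ax":0,"ay":0,"az":0,"fingers":8.54},
    {"dx":-3,"dy":0,"dz":0,"ax":0,"ay":0,"az":0,"fingers":8.54},
    {"dx":-4,"dy":0,"dz":0,"ax":0,"ay":0,"az":0,"fingers":8.54},
    {"dx":-5,"dy":0,"dz":0,"ax":0,"ay":0,"az":0,"fingers":8.54},
    {"dx":-6,"dy":0,"dz":0,"ax":0,"ay":0,"az":0,"fingers":8.54},
    {"dx":-7,"dy":0,"dz":0,"ax":0,"ay":0,"az":0,"fingers":8.54},
    {"dx":-7,"dy":0,"dz":0,"ax":0,"ay":0,"az":0,"fingers":8.54},
  ],
)

```text
t: 8.65
ee_pos: [0.5585, 0.0295, 0.0314]
orientation: [-3.142, 0.0, -0.094]
force: [5.7, -0.8, -2.0]
finger_gap: 0.0854
grip_force: 2.9
```

Run:
```python
from h import *
m=ctrl.read_camera("scene"); tips(m,["bar_back","foot_front","lever_tip","lever_pivot","marker"])
u,v,w,h=190,180,100,75
c=cv2.resize(m['frame'][v:v+h,u:u+w],None,fx=8,fy=8,interpolation=cv2.INTER_CUBIC)
t=ctrl.read_camera("top"); tips(t,["foot_front"])
cv2.imwrite('pics/m1.png',c[:,:,::-1])
c=cv2.resize(t['frame'][300:375,275:375],None,fx=8,fy=8,interpolation=cv2.INTER_CUBIC)
cv2.imwrite('pics/m1t.png',c[:,:,::-1])
s=ctrl.get_state(); print(s['ee_pos'],s['force'])
```

```text
bar_back [([0.5454, 0.0222, 0.0433], 0.63)]
foot_front [([0.3831, 0.0413, 0.0378], 0.62)]
lever_tip [([0.6006, 0.0727, 0.039], 0.72), ([0.5485, 0.0463, 0.0439], 0.7)]
lever_pivot [([0.5524, 0.0425, 0.0405], 0.72), ([0.3846, 0.0442, 0.0391], 0.66)]
marker []
foot_front []
[0.55979351 0.02936424 0.03142883] [ 4.37395263 -0.46219129  1.09718589]
```

View pics/m1.png

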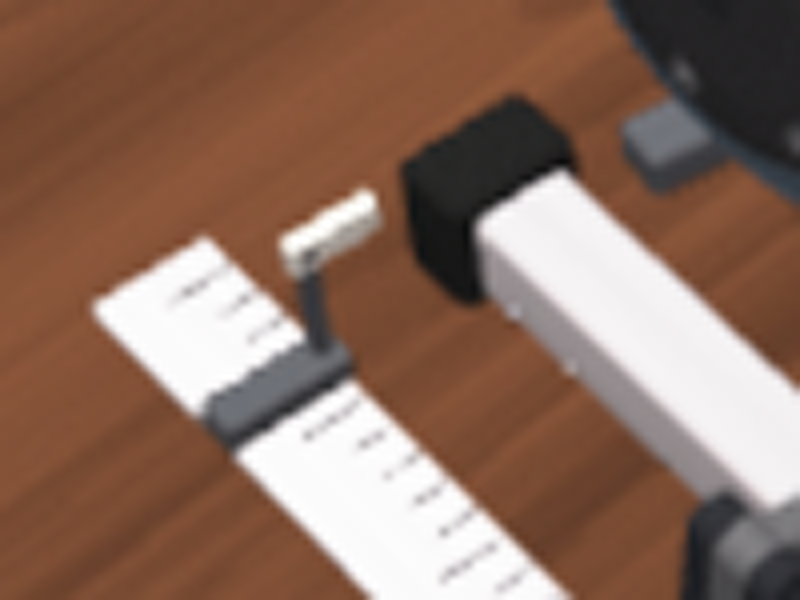

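The scene crop shows the foot's front top corner at about (403,165) and the pointer's tip top at about (375,199), so the foot is a little short of the pointer. Next the top crop.

View pics/m1t.png

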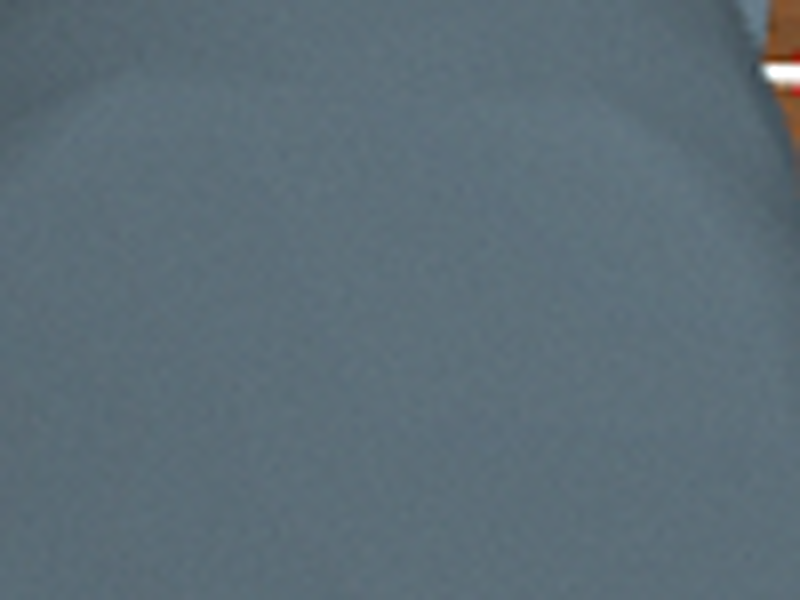

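Run:
```python
from h import *
m=ctrl.read_camera("scene")
yaw=-.094; A=np.array([[np.cos(yaw),np.sin(yaw)],[-np.sin(yaw),np.cos(yaw)]]); O=np.array([.660,.0145])
def air(uv,z): X=ray(m,(190+uv[0]/8,180+uv[1]/8),z); return (A@(X[:2]-O)*1000).round(1)
print('foot corners -y,+y',air((403,165),.059),air((515,95),.059),'low edge',air((417,240),.025))
print('foot back corner',air((475,213),.059),air((578,160),.059))
for z in (.044,.046,.048,.050): print(z,'tip',air((375,199),z),'left',air((289,246),z))
print('clip top mid', [air(u,z) for u,z in (((205,405),.009),((335,343),.009),((235,447),.003),((352,375),.003))])
```

```text
foot corners -y,+y [-273.7  -15.2] [-274.2   14.7] low edge [-280.6  -10.4]
foot back corner [-253.3  -11.8] [-251.    13.6]
0.044 tip [-281.4  -18.7] left [-282.6  -40.3]
0.046 tip [-279.9  -19.6] left [-281.1  -41.1]
0.048 tip [-278.4  -20.4] left [-279.5  -41.9]
0.05 tip [-276.8  -21.3] left [-278.   -42.8]
clip top mid [array([-284.7,  -65.8]), array([-280.5,  -34.4]), array([-275.4,  -65.4]), array([-275.2,  -34.5])]
```

Run:
```python
from h import *
from scipy.ndimage import gaussian_filter1d, map_coordinates
yaw=-.094; ex=np.array([np.cos(yaw),np.sin(yaw),0]); ey=np.array([-ex[1],ex[0],0]); O=np.array([.660,.0145,0])
t=ctrl.read_camera("top"); m=ctrl.read_camera("scene")
I={'t':cv2.imread('pics/top1.png',0).astype(float),'s':cv2.imread('pics/scene1.png',0).astype(float),'n':cv2.cvtColor(m['frame'],cv2.COLOR_RGB2GRAY).astype(float)}
def prof(k,p,y0,y1,z,x0,x1):
    xs=np.arange(x0,x1,.25)/1000
    g=np.array([[O+x*ex+y/1000*ey+[0,0,z] for x in xs] for y in np.linspace(y0,y1,9)])
    uv=proj(p,g).reshape(9,-1,2)
    return xs*1000,map_coordinates(I[k],[uv[...,1],uv[...,0]],order=1).mean(0)
def edge(k,p,y0,y1,z,x0,x1):
    xs,v=prof(k,p,y0,y1,z,x0,x1); g=np.gradient(gaussian_filter1d(v,3)); return [ (xs[i].round(1),g[i].round(1)) for i in (g.argmax(),g.argmin())]
print('top foot z.025',edge('t',t,-10,10,.025,-180,-150),'z.059',edge('t',t,-10,10,.059,-180,-150))
for z in (.044,.048): print('top pointer',z,edge('t',t,-35,-25,z,-292,-270))
print('top clip z.009',edge('t',t,-65,-45,.009,-292,-268))
print('scene0 foot z.059',edge('s',m,-10,10,.059,-180,-158),'now',edge('n',m,-10,10,.059,-290,-266))
for k in 'sn':
  for z in (.044,.048): print(k,'scene pointer',z,edge(k,m,-38,-26,z,-294,-264))
```

```text
top foot z.025 [(np.float64(-161.5), np.float64(1.4)), (np.float64(-164.5), np.float64(-5.7))] z.059 [(np.float64(-162.8), np.float64(1.5)), (np.float64(-165.5), np.float64(-5.8))]
top pointer 0.044 [(np.float64(-283.2), np.float64(12.8)), (np.float64(-278.2), np.float64(-13.5))]
top pointer 0.048 [(np.float64(-282.8), np.float64(12.5)), (np.float64(-278.0), np.float64(-13.6))]
top clip z.009 [(np.float64(-274.0), np.float64(11.6)), (np.float64(-286.8), np.float64(-10.3))]
scene0 foot z.059 [(np.float64(-178.5), np.float64(0.8)), (np.float64(-162.2), np.float64(-3.4))] now [(np.float64(-280.8), np.float64(0.3)), (np.float64(-275.0), np.float64(-3.5))]
s scene pointer 0.044 [(np.float64(-286.8), np.float64(10.3)), (np.float64(-281.0), np.float64(-7.2))]
s scene pointer 0.048 [(np.float64(-283.8), np.float64(10.2)), (np.float64(-278.0), np.float64(-6.7))]
n scene pointer 0.044 [(np.float64(-286.8), np.float64(10.2)), (np.float64(-281.0), np.float64(-7.0))]
n scene pointer 0.048 [(np.float64(-283.8), np.float64(10.2)), (np.float64(-278.0), np.float64(-6.6))]
```

carry_out(
  motion=[
    {"dx":-0.18,"dy":0,"dz":0,"ax":0,"ay":0,"az":0,"fingers":8.54},
    {"dx":-0.36,"dy":0,"dz":0,"ax":0,"ay":0,"az":0,"fingers":8.54},
    {"dx":-0.36,"dy":0,"dz":0,"ax":0,"ay":0,"az":0,"fingers":7.5},
    {"dx":-0.36,"dy":0,"dz":0,"ax":0,"ay":0,"az":0,"fingers":6.5},
    {"dx":-0.36,"dy":0,"dz":0,"ax":0,"ay":0,"az":0,"fingers":5.8},
    {"dx":-0.36,"dy":0,"dz":0,"ax":0,"ay":0,"az":0,"fingers":5.8},
    {"dx":-0.36,"dy":0,"dz":0,"ax":0,"ay":0,"az":0,"fingers":5.8},
  ],
)

```text
t: 9.9
ee_pos: [0.5565, 0.0299, 0.0317]
orientation: [-3.141, -0.002, -0.094]
force: [6.2, 1.8, 3.1]
finger_gap: 0.058
grip_force: 3.7
```

```bash
cat > foot.py <<'E'
from h import *
from scipy.ndimage import gaussian_filter1d, map_coordinates
yaw=-.094; ex=np.array([np.cos(yaw),np.sin(yaw),0]); ey=np.array([-ex[1],ex[0],0]); O=np.array([.660,.0145,0])
def foot():
    m=ctrl.read_camera("scene"); I=cv2.cvtColor(m['frame'],cv2.COLOR_RGB2GRAY).astype(float)
    xs=np.arange(-292,-264,.25)/1000
    uv=proj(m,[[O+x*ex+y/1000*ey+[0,0,.059] for x in xs] for y in np.linspace(-10,10,9)]).reshape(9,-1,2)
    g=np.gradient(gaussian_filter1d(map_coordinates(I,[uv[...,1],uv[...,0]],order=1).mean(0),3))
    s=ctrl.get_state(); d=np.array(s['ee_pos'])-O
    print('draw',162.2+0-(-0) and round(-xs[g.argmin()]*1000-162.2,2),'tcp airer',(d@ex*1000).round(1),(d@ey*1000).round(1),s['ee_pos'][2],'F',s['force'].round(1),'gap',s['finger_gap'],s['grip_force'],s['t'])
    return m
if __name__=="__main__": foot()
E
python3 foot.py
```

```text
draw 116.3 tcp airer -104.5 5.6 0.03164063726321873 F [6.  1.7 3.8] gap 0.05821044761603986 3.735875724814832 9.95
```

carry_out(
  motion=[
    {"dx":0,"dy":0,"dz":0,"ax":0,"ay":0,"az":0,"fingers":5.3},
    {"dx":0,"dy":0,"dz":0,"ax":0,"ay":0,"az":0,"fingers":4.8},
    {"dx":0,"dy":0,"dz":0,"ax":0,"ay":0,"az":0,"fingers":4.4},
    {"dx":0,"dy":0,"dz":0,"ax":0,"ay":0,"az":0,"fingers":4.1},
    {"dx":0,"dy":0,"dz":0,"ax":0,"ay":0,"az":0,"fingers":4.1},
    {"dx":0,"dy":0,"dz":0,"ax":0,"ay":0,"az":0,"fingers":4.1},
  ],
)

```text
t: 10.55
ee_pos: [0.5581, 0.0303, 0.0323]
orientation: [-3.14, -0.005, -0.094]
force: [12.0, 6.1, 3.3]
finger_gap: 0.041
grip_force: 6.9
```

```bash
python3 foot.py
```

```text
draw 114.55 tcp airer -103.0 6.2 0.032310264912918184 F [12.1  6.1  3.4] gap 0.041653780457614246 6.921868021599948 10.6
```

carry_out(
  motion=[
    {"dx":-0.1,"dy":0.07,"dz":0,"ax":0,"ay":0,"az":0,"fingers":4.1},
    {"dx":-0.2,"dy":0.14,"dz":0,"ax":0,"ay":0,"az":0,"fingers":4.1},
    {"dx":-0.2,"dy":0.14,"dz":0,"ax":0,"ay":0,"az":0,"fingers":3.9},
    {"dx":-0.2,"dy":0.14,"dz":0,"ax":0,"ay":0,"az":0,"fingers":3.9},
    {"dx":-0.2,"dy":0.14,"dz":0,"ax":0,"ay":0,"az":0,"fingers":3.9},
  ],
)

```text
t: 11.1
ee_pos: [0.5563, 0.0296, 0.0324]
orientation: [-3.14, -0.006, -0.094]
force: [13.7, 10.9, 3.2]
finger_gap: 0.0392
grip_force: 7.6
```

```bash
python3 foot.py
```

```text
draw 116.3 tcp airer -104.6 5.2 0.032451578030604646 F [12.6 10.6  3.3] gap 0.03933587420264066 7.577685326104984 11.15
```

carry_out(
  motion=[
    {"dx":-0.03,"dy":0.05,"dz":0,"ax":0,"ay":0,"az":0,"fingers":3.75},
    {"dx":-0.03,"dy":0.05,"dz":0,"ax":0,"ay":0,"az":0,"fingers":3.65},
    {"dx":-0.03,"dy":0.05,"dz":0,"ax":0,"ay":0,"az":0,"fingers":3.55},
    {"dx":-0.03,"dy":0.05,"dz":0,"ax":0,"ay":0,"az":0,"fingers":3.55},
    {"dx":-0.03,"dy":0.05,"dz":0,"ax":0,"ay":0,"az":0,"fingers":3.55},
  ],
)

```text
t: 11.65
ee_pos: [0.5567, 0.0297, 0.0328]
orientation: [-3.139, -0.008, -0.094]
force: [15.2, 15.9, 3.7]
finger_gap: 0.0354
grip_force: 12.0
```

```bash
python3 foot.py
```

```text
draw 116.05 tcp airer -104.3 5.5 0.03275108624049604 F [15.8 15.7  3.7] gap 0.03563431294218761 12.043670676648617 11.7
```

carry_out(
  motion=[
    {"dx":-0.02,"dy":0,"dz":0,"ax":0,"ay":0,"az":0,"fingers":3.3},
    {"dx":-0.02,"dy":0,"dz":0,"ax":0,"ay":0,"az":0,"fingers":3.0},
    {"dx":-0.02,"dy":0,"dz":0,"ax":0,"ay":0,"az":0,"fingers":2.7},
    {"dx":-0.02,"dy":0,"dz":0,"ax":0,"ay":0,"az":0,"fingers":2.7},
    {"dx":-0.02,"dy":0,"dz":0,"ax":0,"ay":0,"az":0,"fingers":2.7},
    {"dx":-0.02,"dy":0,"dz":0,"ax":0,"ay":0,"az":0,"fingers":2.7},
  ],
)

```text
t: 12.3
ee_pos: [0.5567, 0.0298, 0.0329]
orientation: [-3.139, -0.009, -0.095]
force: [16.1, 16.8, 3.9]
finger_gap: 0.0346
grip_force: 60.8
```

Run:
```python
from foot import *
m=foot(); tips(m,["foot_front","bar_back","lever_pivot","lever_tip"])
a=cv2.resize(m['frame'][180:255,190:290],(600,450),interpolation=cv2.INTER_CUBIC)
b=cv2.resize(m['frame'][225:375,260:460],(600,450),interpolation=cv2.INTER_CUBIC)
cv2.imwrite('pics/fin.png',cv2.resize(np.hstack([a,b]),(800,300))[:,:,::-1])
```

```text
draw 116.05 tcp airer -104.2 5.5 0.0329519633663364 F [16.2 16.6  4.2] gap 0.034413887731781015 60.769405234605074 12.35
foot_front [([0.3818, 0.0413, 0.038], 0.63)]
bar_back [([0.6599, 0.0128, 0.0029], 0.7), ([0.5426, 0.0229, 0.0454], 0.61)]
lever_pivot [([0.5485, 0.0437, 0.0414], 0.65), ([0.6598, 0.0158, 0.0016], 0.24)]
lever_tip [([0.6037, 0.0416, 0.0374], 0.59), ([0.6605, 0.2291, 0.0037], 0.58)]
```

View pics/fin.png

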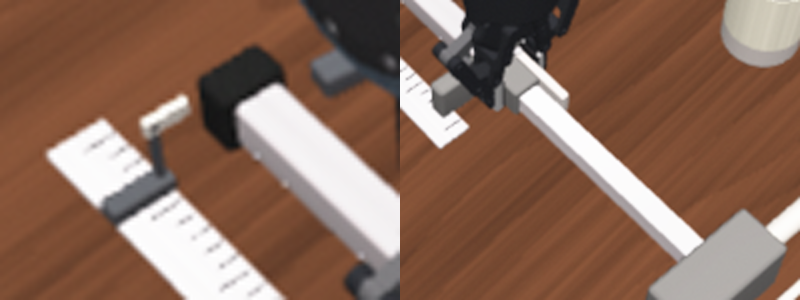

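The foot's front is level with the pointer (the two at about (205,100) and (170,115) in the left half). The lever lies flat along the collar, at about (540,75) in the right half. The grip is 61 N at a 34.4 mm gap, and the forces are steady.

```bash
python3 -c "
from h import *
print(ctrl.hand_in())"
```

```text
the job is handed in; nothing more can be done
None
```

I drew the leg out about 116 mm, so the foot's front is level with the pointer to within roughly 1.5 mm by the cameras. I then squeezed the lever shut and handed the job in at about 12 s, still gripping at 61 N, having kept clear of the bottle, jar and cup; `hand_in()` returned no verdict.

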